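# Build up the warming hob

## Robot

A 7-joint arm with a two-finger parallel gripper is mounted at the origin on the work surface. World frame = base frame: x ahead of the robot, y to its left, z up, the work surface at z = 0. Lengths are in m, angles in rad, forces in N, time in s.
With the tool pointing down it reaches from about 0.425 to 0.875 m from the base axis. Payload 4.7 kg.
Tool frame: the origin (TCP) lies between the finger pads; the fingertips stand 11 mm ahead of it and the grasp point (between the pads) lies 8 mm behind it; z points along the fingers, y is the line along which they close (so a half turn about z gives the same grasp; the last joint's range is limited). The gripper opens to 87 mm and grips with 3 to 60 N. Pads are 19 mm wide; open, the fingers measure 117 mm over their backs; the gripper's body (75 mm by 190 mm) begins 51 mm behind the grasp point.
Start: joints at [1.275, 0.321, -0.07, 1.45, 0.023, 1.371, -0.057], TCP at [0.198, -0.619, 0.234] pointing down, gripper open.
Joint ranges: [-2.86, 2.86], [-0.3, 2.09], [-1.38, 1.24], [0.06, 2.45], [-1.56, 4.7], [0.09, 2.05], [-2.69, 2.69]. Speed limits (rad/s): [2.57, 2.57, 3.14, 3.14, 3.14, 3.14, 3.14].

## Interface

Orientations are given as a rotation vector (axis times angle).
In Python, from bench import ctrl gives the robot as it stands. The module is installed in compiled form; this text tells all that it offers.
- The arm moves only by the shell command python3 -m inch 'ROWS' [FORCE]. ROWS is JSON, a list of rows, each an object with "slide": the shift along the tool's x, y, z scaled (see below), a list of three; "angular": the turn, a rotation vector about the tool's x, y, z scaled (see below), a list of three; "claw": the opening, from -1 (shut) to 1 (fully open). In form: [{"slide": [tx, ty, tz], "angular": [rx, ry, rz], "claw": claw}, ...]. A call has 1 to 10 rows; each row is the pose to reach, as a shift and turn from the pose commanded when the call began, along the tool's axes at that moment; what a row does not reach only later rows make up. The controller multiplies each number of a shift by 0.25 m and each number of a turn by 30 degrees. A row lasts 1/10 s, in which the tool goes at most 50 mm and 8.59 degrees, less where a joint would pass 70% of its speed; a pose out of reach is approached as far as the arm can. A call with a number of a shift or a turn outside -1 to 1 is refused whole. A call with a gripper value outside its range is refused whole. The fingers move at their own pace and stop on an object; FORCE is the grip in N (left out, the last holds). Time passes only in rows, so rows that repeat a pose let the fingers close. It gives the time, the measured TCP pose, the force, the opening and the grip force at its end, in the units of the state.
- ctrl.get_state(): the state, without advancing time (a new reading comes with each control period).
- ctrl.get_image(name): name is "scene" or "top"; returns a dict with "color" (400x640x3 uint8, red, green, blue), "depth" (400x640 float32, m along the optical axis (not along the pixel's ray), 0 where there is no reading), "camera_matrix" (3x3 intrinsics, pixels), "dist_coeffs" ([k1, k2, p1, p2, k3] as OpenCV has them; the pictures are not rectified), "extrinsics" (4x4, takes a point from camera to world coordinates). Camera axes: x right, y up, looking along -z (the intrinsics and any distortion apply to the point x, -y, -z); pixel columns grow to the right and rows downward; lengths in m; the calibration is good to about 2 mm. A picture is of the moment at which its call begins.
- ctrl.close_job(): hands the job in; it is judged then, once.
Trained networks look in the newest picture that a camera, given by its name, has taken for a name from the list of things; names that differ only in an ending like _2 or _b are one class to them, and where a whole thing is asked for, a point or a joint stands for the part that bears it (a point fixed in the world has none). Each returns a list of dicts, best first, with "confidence" (0 to 1); they miss things now and then, are a little off and sometimes report something else, mostly with a low value. They report only what shows in the picture. A call takes as long as a camera call. They do not tell look-alikes from the thing itself.
- ctrl.find_in(query, camera): "bbox" ([centre column, centre row, width, height] in pixels, round what is visible of it).
- ctrl.outline_of(query, camera): "mask" (400x640 bool, what is visible of it) and "bbox" ([centre column, centre row, width, height] in pixels, round what is visible of it).
The state is a dict: "time": time; "joint_positions": joint angles; "qd": joint speeds; "joint_torque": joint torques, N m; "position": TCP position; "tool_rot": TCP orientation; "ft_force": force on the tool from outside, world axes, zero at the start; "torque": the same for the moment, N m; "grip_width": opening from 0.0 (shut) to 1.0 (fully open); "grip_force": force on a finger pad.
Only numpy, scipy, OpenCV 4.12 (cv2) and the standard library are available. Lean on these libraries where they do the work, as an engineer would, in place of code of your own. Each camera call takes 0.05 s, during which the arm holds its last target. There are 200 camera calls.

## Task

Make up the warming hob in the steel cradle on the bench: slide the square firebrick flat along the bench into the cradle's open mouth until it is home against the back wall, then set the iron grate flat on the brick, and last the round hotplate, knob up, on the grate, each one centred and square over the one below. Lower the grate and the hotplate gently rather than dropping them, do not lift or tip the brick, and leave the other things on the bench where they are.

Things in the scene. Friction and masses are not known exactly. Their poses are not given: they have to be found in the camera images.
- cradle: Dark steel cradle fixed to the bench: square pocket, open at one end, the bench its floor. Origin: on the bench, where the middle of the brick comes when home; x points from mouth to back wall, z up. 116 mm wide inside (y); back wall at x = +55 mm; side walls reach forward to x = -25 mm. Walls 6 mm thick, 55 mm high; flanges 4 mm thick stick out 18 mm at both sides.
- cradle_mouth (a point): Middle of the cradle's mouth, on the bench, 51 mm before the cradle's origin. From the side walls' ends (x = -25 mm) cheeks flare outwards at 38 degrees to here, where the mouth is about 155 mm wide. The brick when home has its front face 4 mm outside this point.
- firebrick: Plain terracotta firebrick slab, 110 x 110 mm, 30 mm thick, 0.4 to 0.85 kg, lying flat on the bench in front of the cradle's mouth. Origin: centre of its underside; x and y along its edges, z up. Too wide to grasp: push it.
- grate: Dark cast iron grate lying flat, 104 x 104 mm, 16 mm thick, about 0.5 kg. Origin: centre of its underside. Three bars along its x: the middle one 16 mm wide, two edge ones 12 mm wide, joined by 12 mm end bars. The two open slots (32 mm in y, 80 mm in x) take the fingers, to pinch the middle bar across its 16 mm. A quarter turn on the brick does no harm.
- hotplate: Dark cast iron hotplate: round disc 104 mm in diameter, 6 mm thick, with an upright round knob 22 mm in diameter at its centre, whose top is 34 mm above the underside; about 0.4 kg. It lies knob up. Origin: centre of the underside, z up along the knob.
- food_tin: a closed food tin, 74 mm across, 70 mm tall; stands or lies on the bench, not part of the job. Origin: centre of its underside.
- mug: a white mug, 80 mm across, 85 mm tall; stands or lies on the bench, not part of the job. Origin: centre of its underside.
- jar: an amber jar with a brass cap, 70 mm across, 90 mm tall; stands or lies on the bench, not part of the job. Origin: centre of its underside.
- matchbox: a cardboard matchbox, 55 x 36 x 18 mm; stands or lies on the bench, not part of the job. Origin: centre of its underside.
- spoon: a spoon lying flat, about 180 mm long; stands or lies on the bench, not part of the job. Origin: centre of its underside.
Not all that is in view belongs to the job. What is shaped like the grate but brown or purple is not meant.

How it is judged:
By the outcome, as a careful person would: the job done as asked, in the order asked, and still so for the second after the job is handed in, with the robot touching nothing.
It also fails if it takes over 72 s, if anything falls off the work surface, if the arm or the gripper's body presses on something with over 40 N, if the wrist force passes 120 N, or if a joint passes its speed limit or range.

## Working session

There is one attempt and no reset: what is moved stays moved. The work goes in short steps, Python scripts to look and compute and a shell command to move; the robot and the scene stay as the last step left them, time stands still between calls to the robot, and variables do not carry over. Pictures are saved under pics/ and viewed, at most 10 in all, crops included, and the job is handed in when it is done.

```bash
mkdir -p pics
cat > h.py <<'E'
import numpy as np, cv2
from bench import ctrl
from scipy.spatial.transform import Rotation as R
def rays(im,px):
    p=cv2.undistortPoints(np.array(px,float).reshape(-1,1,2),np.array(im["camera_matrix"]),np.array(im["dist_coeffs"])).reshape(-1,2)
    return p
def plane(im,px,z):
    p=rays(im,px); T=np.array(im["extrinsics"])
    d=np.c_[p[:,0],-p[:,1],-np.ones(len(p))]@T[:3,:3].T; o=T[:3,3]
    return o+d*((z-o[2])/d[:,2])[:,None]
def cloud(im,mask=None):
    D=im["depth"]; m=D>0
    if mask is not None: m&=mask
    v,u=np.nonzero(m); p=rays(im,np.c_[u,v]); d=D[v,u][:,None]
    T=np.array(im["extrinsics"])
    return np.c_[p[:,0],-p[:,1],-np.ones(len(p))]*d@T[:3,:3].T+T[:3,3], np.c_[u,v]
def save(im,name,crop=None,s=1):
    a=im["color"][...,::-1]
    if crop: a=a[crop[1]:crop[3],crop[0]:crop[2]]
    cv2.imwrite("pics/"+name,cv2.resize(a,None,fx=s,fy=s,interpolation=cv2.INTER_CUBIC))
E
python3 - <<'E'
from h import *
for c in ("scene","top"):
    im=ctrl.get_image(c); save(im,c+"0.png",s=1.25); np.save(c+"0.npy",im,allow_pickle=True)
    T=np.array(im["extrinsics"]); print(c,T.round(3).tolist(),im["camera_matrix"])
    for n in ("cradle","firebrick","grate","hotplate","food_tin","mug","jar","matchbox","spoon"):
        for r in ctrl.outline_of(n,c):
            p,_=cloud(im,r["mask"]); print(n,round(r["confidence"],2),np.round(r["bbox"]).tolist(),np.median(p,0).round(3).tolist() if len(p) else '')
s=ctrl.get_state();print(s)
E
```

```text
scene [[-0.868, -0.362, 0.341, 0.994], [0.497, -0.636, 0.59, 0.796], [0.004, 0.682, 0.732, 1.037], [0.0, 0.0, 0.0, 1.0]] [[424.15172309   0.         320.88594624]
 [  0.         424.15172309 196.85070188]
 [  0.           0.           1.        ]]
cradle 0.84 [327.0, 243.0, 61.0, 53.0] [0.636, 0.194, 0.033]
firebrick 0.91 [311.0, 195.0, 39.0, 32.0] [0.548, -0.045, 0.032]
grate 0.93 [329.0, 111.0, 34.0, 20.0] [0.256, -0.417, 0.016]
grate 0.88 [281.0, 134.0, 40.0, 28.0] [0.48, -0.398, 0.016]
grate 0.62 [361.0, 172.0, 33.0, 22.0] [0.338, -0.065, 0.016]
grate 0.55 [326.0, 146.0, 41.0, 31.0] [0.367, -0.248, 0.015]
hotplate 0.89 [416.0, 305.0, 43.0, 38.0] [0.492, 0.428, 0.007]
food_tin 0.97 [230.0, 165.0, 28.0, 23.0] [0.727, -0.279, 0.061]
food_tin 0.25 [341.0, 300.0, 39.0, 42.0] [0.683, 0.336, 0.047]
mug 0.87 [342.0, 300.0, 44.0, 44.0] [0.682, 0.336, 0.045]
jar 0.86 [256.0, 240.0, 25.0, 34.0] [0.782, 0.076, 0.069]
matchbox 0.56 [299.0, 281.0, 23.0, 16.0] [0.726, 0.218, 0.019]
spoon 0.74 [417.0, 233.0, 35.0, 50.0] [0.344, 0.285, 0.014]
top [[0.017, 0.994, -0.109, 0.404], [-1.0, 0.016, -0.0
[... 1078 characters left out ...]
': array([ 1.27507601,  0.3209754 , -0.07014058,  1.45049826,  0.02259086,
        1.37079274, -0.05690346]), 'qd': array([-4.84750604e-04,  2.18729627e-04,  3.71100268e-04, -6.56091924e-05,
       -1.69794004e-03, -2.54293236e-04, -1.00285547e-03]), 'joint_torque': array([-2.77977961e-04, -4.91114831e+01, -4.03365176e-01, -3.12781084e+01,
       -6.36117090e-02,  3.37241124e-02,  3.68525707e-05]), 'position': array([ 0.19818741, -0.61907203,  0.23360371]), 'tool_rot': array([ 3.10384647e+00,  4.84783704e-01, -6.71898832e-06]), 'ft_force': array([1.59879194, 0.07592143, 0.18790851]), 'torque': array([ 0.01508675,  0.03084348, -0.01553754]), 'grip_force': 0.0, 'grip_width': 1.004756458328992}
```

View pics/top0.png

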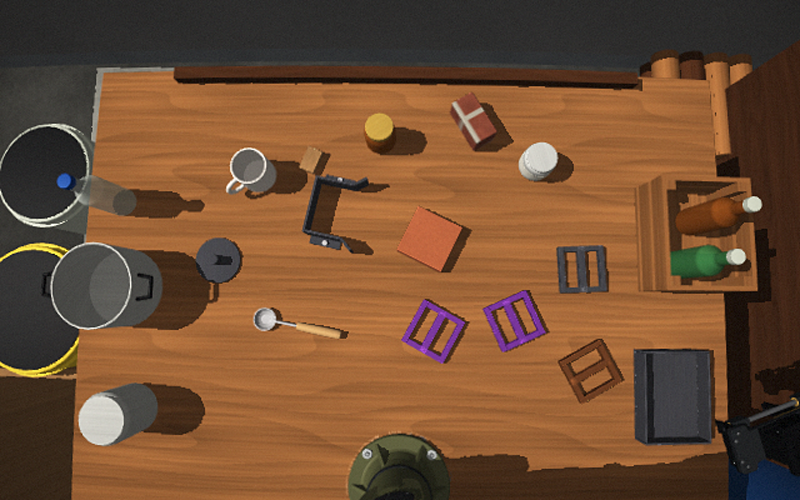

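View pics/scene0.png

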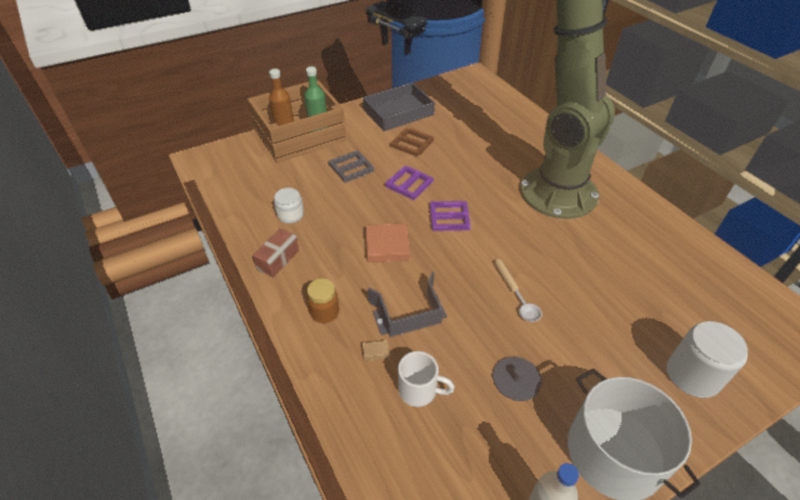

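Grate candidates, top-camera px (640 wide): dark (467,214), purple (347,262) and (411,258), brown (475,298). Only the dark one fits the description. I'll measure each part and check that choice in one close crop.

```bash
cat >> h.py <<'E'
def proj(im,P):
    T=np.linalg.inv(np.array(im["extrinsics"])); F=np.diag([1,-1,-1.])
    return cv2.projectPoints(np.array(P,float).reshape(-1,1,3),cv2.Rodrigues(F@T[:3,:3])[0],F@T[:3,3],np.array(im["camera_matrix"]),np.array(im["dist_coeffs"]))[0].reshape(-1,2)
def ortho(im,c,z,h=0.09,n=300):
    # up = +x, left = +y
    g=np.linspace(h,-h,n); X,Y=np.meshgrid(c[0]+g,c[1]+g,indexing="ij")
    p=proj(im,np.c_[X.ravel(),Y.ravel(),np.full(X.size,z)]).astype(np.float32).reshape(n,n,2)
    return cv2.remap(im["color"],p,None,cv2.INTER_CUBIC)[...,::-1].copy()
def rect(xy):
    r=cv2.minAreaRect((xy*1000).astype(np.float32)); return np.round(r[0],1),np.round(r[1],1),round(r[2],1)
E
python3 - <<'E'
from h import *
im=np.load("top0.npy",allow_pickle=True).item(); sc=np.load("scene0.npy",allow_pickle=True).item()
C={"cradle":((.604,.178),.055),"firebrick":((.541,-.058),.03),"grate":((.483,-.402),.016),"hotplate":((.488,.417),.006)}
tiles=[]
for n,(c,z) in C.items():
    t=ortho(im,c,z,n=300); 
    tiles.append(t)
    for nm,i in (("top",im),("scene",sc)):
        p,uv=cloud(i); m=(abs(p[:,:2]-c)<.09).all(1)&(p[:,2]>z-.006 if n!="hotplate" else p[:,2]>.004)&(p[:,2]<z+.008)
        if n in("cradle",): m&=(p[:,2]>.045)
        q=p[m]; print(n,nm,m.sum(),rect(q[:,:2]),np.percentile(q[:,2],[5,50,95]).round(4))
        if n=="firebrick":
            hsv=cv2.cvtColor(i["color"],cv2.COLOR_RGB2HSV)[uv[m][:,1],uv[m][:,0]]; print(np.median(hsv,0))
cv2.imwrite("pics/t1.png",np.vstack([np.hstack(tiles[:2]),np.hstack(tiles[2:])]))
E
```

```text
cradle top 312 (array([601.4, 155.5]), array([109.4, 155.6]), 79.9) [0.0506 0.0543 0.0577]
cradle scene 310 (array([602. , 156.5]), array([108.5, 157.4]), 79.2) [0.0497 0.0564 0.0596]
firebrick top 1558 (array([542.7, -59.7]), array([109.6, 109.8]), 64.3) [0.0266 0.0297 0.0326]
[  9. 170. 195.]
firebrick scene 844 (array([542.4, -58.5]), array([117.2, 109.6]), 63.0) [0.0285 0.0322 0.0354]
[ 10. 131. 181.]
grate top 765 (array([ 481.1, -405.9]), array([105.2, 107.1]), 2.6) [0.0118 0.0151 0.0184]
grate scene 364 (array([ 482.9, -403.9]), array([105.6, 109.3]), 3.3) [0.0111 0.0171 0.0212]
hotplate top 899 (array([485.3, 413.2]), array([169.2, 173.3]), 88.5) [0.0042 0.0062 0.0093]
hotplate scene 1147 (array([489. , 417.5]), array([178.3, 176.7]), 89.9) [0.0042 0.0068 0.0101]
```

View pics/t1.png

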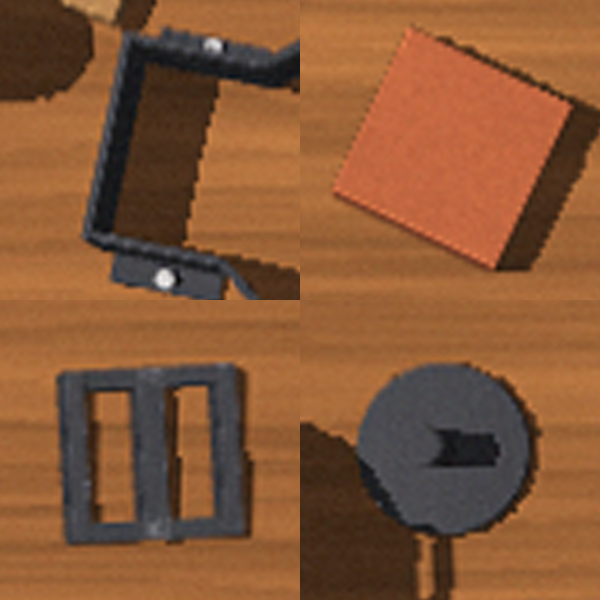

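The crop confirms the dark grate at top px (467,214): plain dark iron, middle bar running nearly along world x. The cradle mouth faces right (−y), its back wall is at the left, the brick is turned about 15° from the cradle axis, and the hotplate lies knob up. Next I'll refine the cradle and plan the push.

```bash
cat >> h.py <<'E'
from scipy.optimize import least_squares
def segd(q,a,b):
    a,b=np.array(a),np.array(b);t=np.clip((q-a)@(b-a)/((b-a)@(b-a)),0,1)
    return np.linalg.norm(q-a-t[:,None]*(b-a),axis=1)
CR=[((58,-61),(58,61)),((-25,61),(58,61)),((-25,-61),(58,-61)),((-25,61),(-50,81)),((-25,-61),(-50,-81))]
def fit_cradle(P,x0=(601,151,79.5)):
    def f(v):
        a=np.deg2rad(v[2]);M=np.array([[np.cos(a),-np.sin(a)],[np.sin(a),np.cos(a)]])
        q=(P*1000-v[:2])@M
        return np.min([segd(q,*s) for s in CR],0)
    r=least_squares(f,x0,loss="soft_l1",f_scale=3); return r.x.round(2),np.median(f(r.x)).round(2)
def yaw():
    r=R.from_rotvec(ctrl.get_state()["tool_rot"]).as_matrix(); return np.degrees(np.arctan2(r[1,0],r[0,0]))
def go(x,y,z,yw,base=None):
    """rows to reach TCP (m) with tool x at yaw deg, tool straight down"""
    s=ctrl.get_state(); p,r=(s["position"],R.from_rotvec(s["tool_rot"])) if base is None else (np.array(base[:3]),tgt(base[3]))
    sl=r.inv().apply(np.array([x,y,z])-p)/.25
    an=np.degrees((r.inv()*tgt(yw)).as_rotvec())/30
    print("slide",sl.round(3).tolist(),"ang",an.round(3).tolist())
def tgt(yw):
    a=np.deg2rad(yw); return R.from_matrix(np.c_[[np.cos(a),np.sin(a),0],[np.sin(a),-np.cos(a),0],[0,0,-1]])
E
python3 - <<'E'
from h import *
im=np.load("top0.npy",allow_pickle=True).item(); sc=np.load("scene0.npy",allow_pickle=True).item()
for i in (im,sc):
    p,_=cloud(i); m=(abs(p[:,:2]-(.603,.156))<.1).all(1)&(p[:,2]>.047)&(p[:,2]<.062)
    print(fit_cradle(p[m][:,:2]))
    hsv=cv2.cvtColor(i["color"],cv2.COLOR_RGB2HSV); u,v=proj(i,[[.543,-.059,.03]])[0].astype(int)
    mk=np.zeros((400,640),bool); mk[v-40:v+40,u-40:u+40]=1
    mk&=(hsv[...,0]<12)&(hsv[...,1]>140)&(hsv[...,2]>165); 
    vv,uu=np.nonzero(mk); q=plane(i,np.c_[uu,vv],.03); print(rect(q[:,:2]),len(q))
# start pose behind brick: 85 mm behind centre
b=np.array([.5426,-.0595]); d=np.array([np.cos(np.deg2rad(64)),np.sin(np.deg2rad(64))])
print(b-.09*d); go(*(b-.09*d),.15,64)
E
```

```text
(array([601.32, 146.66,  78.36]), np.float64(1.79))
(array([542.8, -58.9]), array([108. , 108.4]), 64.2) 1535
(array([602.93, 148.73,  78.18]), np.float64(1.64))Traceback (most recent call last):
  File "<stdin>", line 9, in <module>
  File "h.py", line 8, in plane
    p=rays(im,px); T=np.array(im["extrinsics"])
  File "h.py", line 5, in rays
    p=cv2.undistortPoints(np.array(px,float).reshape(-1,1,2),np.array(im["camera_matrix"]),np.array(im["dist_coeffs"])).reshape(-1,2)
      ~~~~~~~~~~~~~~~~~~~^^^^^^^^^^^^^^^^^^^^^^^^^^^^^^^^^^^^^^^^^^^^^^^^^^^^^^^^^^^^^^^^^^^^^^^^^^^^^^^^^^^^^^^^^^^^^^
cv2.error: OpenCV(4.12.0) /io/opencv/modules/calib3d/src/undistort.dispatch.cpp:347: error: (-215:Assertion failed) CV_IS_MAT(_src) && CV_IS_MAT(_dst) && (_src->rows == 1 || _src->cols == 1) && (_dst->rows == 1 || _dst->cols == 1) && _src->cols + _src->rows - 1 == _dst->rows + _dst->cols - 1 && (CV_MAT_TYPE(_src->type) == CV_32FC2 || CV_MAT_TYPE(_src->type) == CV_64FC2) && (CV_MAT_TYPE(_dst->type) == CV_32FC2 || CV_MAT_TYPE(_dst->type) == CV_64FC2) in function 'cvUndistortPointsInternal'
```

Run:
```python
from h import *
b=np.array([.5427,-.0592]); d=np.array([np.cos(np.deg2rad(64.1)),np.sin(np.deg2rad(64.1))])
print(b-.085*d,ctrl.get_state()["position"],yaw()); go(*(b-.085*d),.15,64.1)
```

```text
[ 0.50557185 -0.13566241] [ 0.19818741 -0.61907203  0.23360371] 17.75438754026046
slide [1.761, -1.467, 0.334] ang [0.0, 0.0, -1.545]
```

```bash
python3 -m inch '[{"slide":[0.88,-0.73,0.16],"angular":[0,0,-0.8],"claw":0.2},{"slide":[0.88,-0.73,0.16],"angular":[0,0,-0.8],"claw":0.2},{"slide":[0.88,-0.73,0.16],"angular":[0,0,-0.8],"claw":0.2},{"slide":[0.88,-0.73,0.16],"angular":[0,0,-0.8],"claw":0.2},{"slide":[0.88,-0.73,0.16],"angular":[0,0,-0.8],"claw":0.2},{"slide":[0.88,-0.73,0.16],"angular":[0,0,-0.8],"claw":0.2},{"slide":[0.88,-0.73,0.16],"angular":[0,0,-0.8],"claw":0.2},{"slide":[0.88,-0.73,0.16],"angular":[0,0,-0.8],"claw":0.2},{"slide":[0.88,-0.73,0.16],"angular":[0,0,-0.8],"claw":0.2}]' 20
python3 -c "
from h import *
print(yaw());go(.5056,-.1357,.15,64.1)"
```

```text
time: 1.9
position: [0.3512, -0.3795, 0.1938]
tool_rot: [2.936, 1.116, -0.001]
ft_force: [-1.3, -0.3, -0.4]
grip_width: 0.601
grip_force: 0.0
41.64024727182152
slide [1.11, -0.319, 0.174] ang [0.001, 0.002, -0.749]
```

```bash
python3 -m inch '[{"slide":[1,-0.3,0.16],"angular":[0,0,-0.75],"claw":0.2},{"slide":[1,-0.3,0.16],"angular":[0,0,-0.75],"claw":0.2},{"slide":[1,-0.3,0.16],"angular":[0,0,-0.75],"claw":0.2},{"slide":[1,-0.3,0.16],"angular":[0,0,-0.75],"claw":0.2},{"slide":[1,-0.3,0.16],"angular":[0,0,-0.75],"claw":0.2},{"slide":[1,-0.3,0.16],"angular":[0,0,-0.75],"claw":0.2},{"slide":[1,-0.3,0.16],"angular":[0,0,-0.75],"claw":0.2},{"slide":[1,-0.3,0.16],"angular":[0,0,-0.75],"claw":0.2}]'
python3 -c "
from h import *
print(yaw());go(.5056,-.1357,.1,64.1);go(.5056,-.1357,.017,64.1)"
```

```text
time: 2.7
position: [0.488, -0.1581, 0.1535]
tool_rot: [2.662, 1.667, -0.001]
ft_force: [-0.2, -0.4, -0.2]
grip_width: 0.601
grip_force: 0.0
64.0990475357615
slide [0.111, 0.024, 0.214] ang [-0.0, 0.002, -0.0]
slide [0.112, 0.024, 0.546] ang [-0.0, 0.002, -0.0]
```

```bash
python3 -m inch '[{"slide":[0.08,0.024,0.2],"angular":[0,0,0],"claw":0.2},{"slide":[0.08,0.024,0.36],"angular":[0,0,0],"claw":0.2},{"slide":[0.08,0.024,0.46],"angular":[0,0,0],"claw":0.2},{"slide":[0.08,0.024,0.52],"angular":[0,0,0],"claw":0.2},{"slide":[0.08,0.024,0.545],"angular":[0,0,0],"claw":0.2},{"slide":[0.08,0.024,0.545],"angular":[0,0,0],"claw":0.2}]'
python3 - <<'E'
from h import *
print(yaw())
def tp(bx,by,a,off=.0645): 
    a=np.deg2rad(a); return bx-off*np.cos(a),by-off*np.sin(a)
go(*tp(.5427,-.0592,64.1),.017,64.1)
go(*tp(.5606,-.0223,64.1),.017,64.1)
C=np.array([.3807,.0651])
for a in (64.1,67,70,73,76,78.3):
    r=np.deg2rad(a); b=C+.2*np.array([np.sin(r),-np.cos(r)]); go(*tp(*b,a),.017,a,base=[*tp(.5606,-.0223,64.1),.017,64.1])
E
```

```text
time: 3.3
position: [0.5026, -0.1418, 0.0174]
tool_rot: [2.662, 1.668, -0.0]
ft_force: [0.7, 0.2, 0.2]
grip_width: 0.604
grip_force: 0.0
64.12590243634575
slide [0.109, 0.0, 0.002] ang [0.0, 0.001, 0.001]
slide [0.273, 0.0, 0.002] ang [0.0, 0.001, 0.001]
slide [0.0, -0.0, 0.0] ang [0.0, 0.0, 0.0]
slide [0.041, 0.012, 0.0] ang [0.0, 0.0, -0.097]
slide [0.084, 0.022, 0.0] ang [0.0, 0.0, -0.197]
slide [0.127, 0.03, 0.0] ang [0.0, 0.0, -0.297]
slide [0.171, 0.036, 0.0] ang [0.0, 0.0, -0.397]
slide [0.204, 0.039, 0.0] ang [0.0, 0.0, -0.473]
```

```bash
python3 -m inch '[{"slide":[0.05,0,0],"angular":[0,0,0],"claw":0.2},{"slide":[0.09,0,0],"angular":[0,0,0],"claw":0.2},{"slide":[0.11,0,0],"angular":[0,0,0],"claw":0.2},{"slide":[0.135,0,0],"angular":[0,0,0],"claw":0.2},{"slide":[0.16,0,0],"angular":[0,0,0],"claw":0.2},{"slide":[0.19,0,0],"angular":[0,0,0],"claw":0.2},{"slide":[0.22,0,0],"angular":[0,0,0],"claw":0.2},{"slide":[0.245,0,0],"angular":[0,0,0],"claw":0.2},{"slide":[0.263,0,0],"angular":[0,0,0],"claw":0.2},{"slide":[0.273,0,0],"angular":[0,0,0],"claw":0.2}]'
python3 -m inch '[{"slide":[0.02,0.006,0],"angular":[0,0,-0.048],"claw":0.2},{"slide":[0.041,0.012,0],"angular":[0,0,-0.097],"claw":0.2},{"slide":[0.062,0.017,0],"angular":[0,0,-0.147],"claw":0.2},{"slide":[0.084,0.022,0],"angular":[0,0,-0.197],"claw":0.2},{"slide":[0.105,0.026,0],"angular":[0,0,-0.247],"claw":0.2},{"slide":[0.127,0.03,0],"angular":[0,0,-0.297],"claw":0.2},{"slide":[0.149,0.033,0],"angular":[0,0,-0.347],"claw":0.2},{"slide":[0.171,0.036,0],"angular":[0,0,-0.397],"claw":0.2},{"slide":[0.19,0.038,0],"angular":[0,0,-0.44],"claw":0.2},{"slide":[0.204,0.039,0],"angular":[0,0,-0.473],"claw":0.2}]'
python3 - <<'E'
from h import *
print(yaw(),ctrl.get_state()["position"])
for c in("top","scene"):
    i=ctrl.get_image(c); np.save(c+"1.npy",i,allow_pickle=True); p,_=cloud(i)
    m=(abs(p[:,:2]-(.5765,.0245))<.085).all(1)&(p[:,2]>.02)&(p[:,2]<.037)&(p[:,1]<.105); print(c,rect(p[m][:,:2]),m.sum())
i=np.load("top1.npy",allow_pickle=True).item(); save(i,"push1.png",(200,100,440,280),3)
E
```

```text
time: 4.3
position: [0.5328, -0.0814, 0.0188]
tool_rot: [2.657, 1.668, -0.004]
ft_force: [-3.7, -7.7, 7.1]
grip_width: 0.601
grip_force: 4.2
time: 5.3
position: [0.5644, -0.0396, 0.0187]
tool_rot: [2.431, 1.983, -0.002]
ft_force: [-1.4, -6.9, 5.4]
grip_width: 0.596
grip_force: 3.3
78.42377290198839 [ 0.56441037 -0.03961981  0.0187122 ]
top (array([590.1,  48.2]), array([154. ,  93.9]), 7.9) 1060
scene (array([576.5,  19.7]), array([135.3, 111.2]), 78.2) 1025
```

View pics/push1.png

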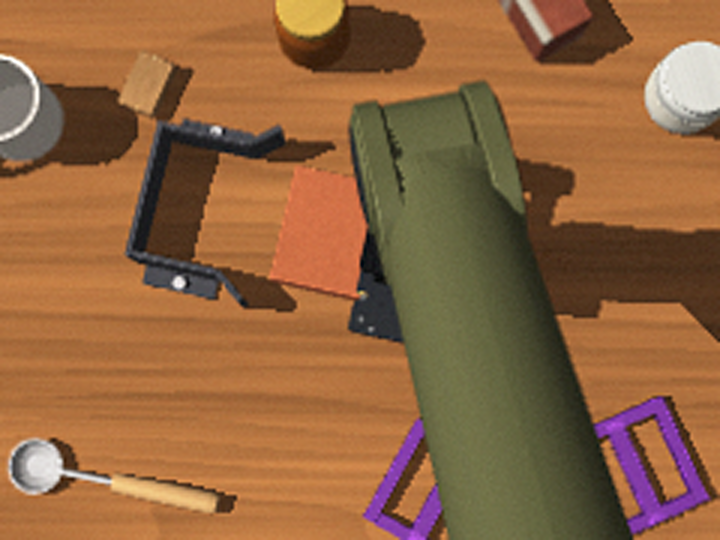

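Brick front edge is at crop (298,165)–(270,277), parallel to the back wall and facing the mouth. I'll compute the lateral error in the cradle frame before entering.

Run:
```python
from h import *
i=np.load("top1.npy",allow_pickle=True).item()
q=plane(i,np.array([[298,165],[270,277]])/3.+[200,100]-.17,.03)[:,:2]*1000
c=np.array([602.,148]); a=np.deg2rad(78.3); u=np.array([np.cos(a),np.sin(a)]); n=np.array([-u[1],u[0]])
for z in q: print(((z-c)@u).round(1),((z-c)@n).round(1))
# pocket check with side walls' inner top edges (z=.055): crop pixels of back inner corners, cheeks' ends
w=plane(i,np.array([[282,130],[245,305],[160,125],[130,255]])/3.+[200,100]-.17,.055)[:,:2]*1000
for z in w: print('cr',((z-c)@u).round(1),((z-c)@n).round(1))
p=ctrl.get_state()["position"][:2]*1000; print('tool',((p-c)@u).round(1),((p-c)@n).round(1))
```

```text
-73.6 -54.7
-72.0 53.5
cr -54.6 -78.2
cr -58.5 85.7
cr 55.9 -58.7
cr 53.7 64.2
tool -190.5 -1.3
```

Run:
```python
from h import *
T=[]
for f in("top1","scene0"):
    i=np.load(f+".npy",allow_pickle=True).item(); h=.1;n=400; c0=(.595,.13)
    o=ortho(i,c0,.055,h,n)
    a=np.deg2rad(78.3); M=np.array([[np.cos(a),-np.sin(a)],[np.sin(a),np.cos(a)]])
    L=np.array([(-51,78),(-25,58),(55,58),(55,-58),(-25,-58),(-51,-78)])@M.T/1000+[.602,.148]
    px=np.c_[(c0[1]+h-L[:,1])/(2*h)*(n-1),(c0[0]+h-L[:,0])/(2*h)*(n-1)]
    cv2.polylines(o,[np.int32(px.round())],False,(0,255,0),1); T.append(o)
cv2.imwrite("pics/ov.png",np.hstack(T))
```

```text
(no output)
```

View pics/ov.png

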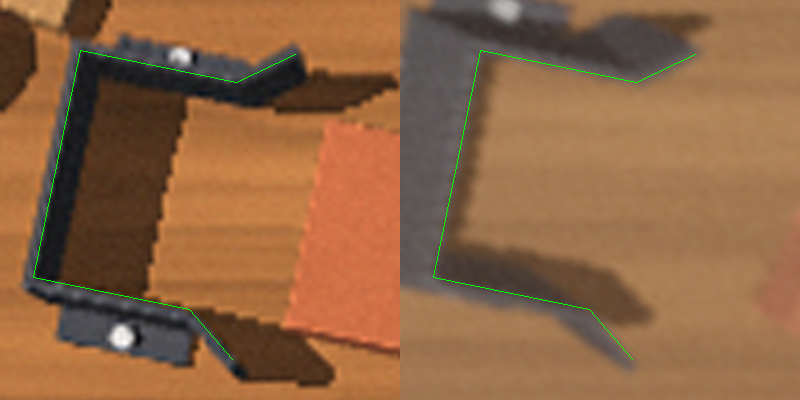

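The model outline lies on the inner rim in both views, so the cradle pose is good to about 2 mm and the brick is laterally within 1 mm. I'll push straight in.

```bash
python3 -m inch '[{"slide":[0.03,0,0],"angular":[0,0,0],"claw":0.2},{"slide":[0.06,0,0],"angular":[0,0,0],"claw":0.2},{"slide":[0.1,0,0],"angular":[0,0,0],"claw":0.2},{"slide":[0.14,0,0],"angular":[0,0,0],"claw":0.2},{"slide":[0.18,0,0],"angular":[0,0,0],"claw":0.2},{"slide":[0.22,0,0],"angular":[0,0,0],"claw":0.2},{"slide":[0.26,0,0],"angular":[0,0,0],"claw":0.2},{"slide":[0.3,0,0],"angular":[0,0,0],"claw":0.2},{"slide":[0.34,0,0],"angular":[0,0,0],"claw":0.2},{"slide":[0.38,0,0],"angular":[0,0,0],"claw":0.2}]'
python3 -m inch '[{"slide":[0.02,0,0],"angular":[0,0,0],"claw":0.2},{"slide":[0.04,0,0],"angular":[0,0,0],"claw":0.2},{"slide":[0.06,0,0],"angular":[0,0,0],"claw":0.2},{"slide":[0.08,0,0],"angular":[0,0,0],"claw":0.2}]'
python3 - <<'E'
from h import *
c=np.array([602.,148]); a=np.deg2rad(78.3); u=np.array([np.cos(a),np.sin(a)]); n=np.array([-u[1],u[0]])
p=ctrl.get_state()["position"][:2]*1000; print('tool',((p-c)@u).round(1),((p-c)@n).round(1),yaw())
E
```

```text
time: 6.4
position: [0.5833, 0.053, 0.0186]
tool_rot: [2.432, 1.981, -0.004]
ft_force: [-2.0, -6.9, 5.8]
grip_width: 0.601
grip_force: 3.9
time: 6.8
position: [0.5872, 0.0722, 0.0186]
tool_rot: [2.432, 1.981, -0.004]
ft_force: [-0.8, -8.3, 7.5]
grip_width: 0.6
grip_force: 4.1
tool -77.2 -0.8 78.33733065767724
```

```bash
python3 -m inch '[{"slide":[0.01,0,0],"angular":[0,0,0],"claw":0.2},{"slide":[0.02,0,0],"angular":[0,0,0],"claw":0.2},{"slide":[0.03,0,0],"angular":[0,0,0],"claw":0.2},{"slide":[0.04,0,0],"angular":[0,0,0],"claw":0.2}]'
python3 -m inch '[{"slide":[0.008,0,0],"angular":[0,0,0],"claw":0.2},{"slide":[0.014,0,0],"angular":[0,0,0],"claw":0.2}]'
python3 - <<'E'
from h import *
c=np.array([602.,148]); a=np.deg2rad(78.3); u=np.array([np.cos(a),np.sin(a)]); n=np.array([-u[1],u[0]])
p=ctrl.get_state()["position"][:2]*1000; print('tool',((p-c)@u).round(1),((p-c)@n).round(1),yaw())
E
```

```text
time: 7.2
position: [0.5891, 0.0818, 0.0186]
tool_rot: [2.432, 1.981, -0.005]
ft_force: [-2.9, -13.3, 8.8]
grip_width: 0.6
grip_force: 7.9
time: 7.4
position: [0.5891, 0.0818, 0.0185]
tool_rot: [2.431, 1.978, -0.013]
ft_force: [-5.2, -15.3, 11.0]
grip_width: 0.597
grip_force: 8.3
tool -67.4 -0.8 78.26842339522993
```

```bash
python3 -m inch '[{"slide":[0.01,0,0],"angular":[0,0,0],"claw":0.2},{"slide":[0.02,0,0],"angular":[0,0,0],"claw":0.2},{"slide":[0.02,0,0],"angular":[0,0,0],"claw":0.2}]'
python3 - <<'E'
from h import *
c=np.array([602.,148]); a=np.deg2rad(78.3); u=np.array([np.cos(a),np.sin(a)]); n=np.array([-u[1],u[0]])
p=ctrl.get_state()["position"][:2]*1000; print('tool',((p-c)@u).round(1),((p-c)@n).round(1),yaw())
T=[]
i=ctrl.get_image("top"); T.append(ortho(i,(.6,.14),.03,.09,400)); i=ctrl.get_image("scene");np.save("scene2.npy",i,allow_pickle=True); T.append(ortho(i,(.6,.14),.03,.09,400))
cv2.imwrite("pics/home.png",np.hstack(T))
E
```

```text
time: 7.7
position: [0.5891, 0.0819, 0.0185]
tool_rot: [2.431, 1.974, -0.023]
ft_force: [-8.5, -21.2, 16.8]
grip_width: 0.602
grip_force: 11.6
tool -67.4 -0.8 78.15938931460754
```

View pics/home.png

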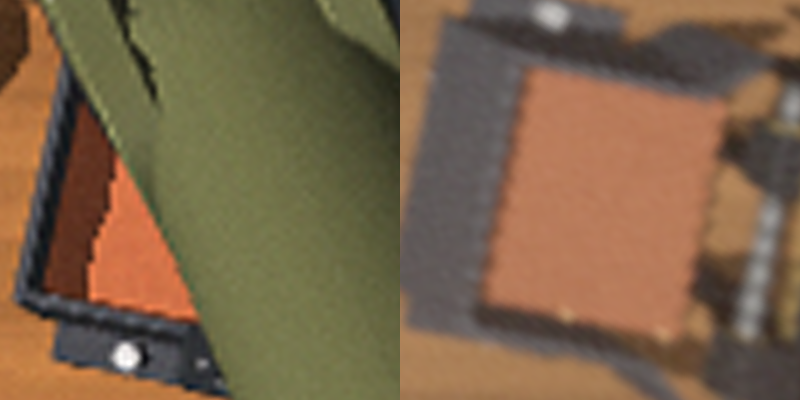

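The brick is home: there is no gap between it and the back wall, the tool stalled with rising force, and it sits square. I'll back off, lift and re-measure.

```bash
python3 -m inch '[{"slide":[-0.06,0,0],"angular":[0,0,0],"claw":0.2},{"slide":[-0.15,0,0],"angular":[0,0,0],"claw":0.2},{"slide":[-0.2,0,-0.1],"angular":[0,0,0],"claw":0.2},{"slide":[-0.3,0,-0.3],"angular":[0,0,0],"claw":0.2},{"slide":[-0.4,0,-0.5],"angular":[0,0,0],"claw":0.2},{"slide":[-0.6,0,-0.6],"angular":[0,0,0],"claw":0.2},{"slide":[-0.8,0,-0.6],"angular":[0,0,0],"claw":0.2},{"slide":[-1,0,-0.6],"angular":[0,0,0],"claw":0.2},{"slide":[-1,0,-0.6],"angular":[0,0,0],"claw":0.2},{"slide":[-1,0,-0.6],"angular":[0,0,0],"claw":0.2}]'
python3 - <<'E'
from h import *
def brick(i):
    hsv=cv2.cvtColor(i["color"],cv2.COLOR_RGB2HSV); p,uv=cloud(i)
    m=(abs(p[:,:2]-(.601,.145))<.08).all(1)&(p[:,2]>.02)&(p[:,2]<.042)&(hsv[uv[:,1],uv[:,0],0]<13)&(hsv[uv[:,1],uv[:,0],1]>120)
    # pixels on plane
    return rect(plane(i,uv[m],.03)[:,:2]),m.sum()
for c in("top","scene"):
    i=ctrl.get_image(c);np.save(c+"3.npy",i,allow_pickle=True); print(c,brick(i))
    p,_=cloud(i); m=(abs(p[:,:2]-(.482,-.405))<.07).all(1)&(p[:,2]>.009)&(p[:,2]<.022); q=p[m][:,:2]*1000
    def f(v):
        a=np.deg2rad(v[2]);M=np.array([[np.cos(a),-np.sin(a)],[np.sin(a),np.cos(a)]]); z=(q-v[:2])@M
        return np.min([segd(z,(-46,s),(46,s)) for s in(-46,0,46)]+[segd(z,(s,-46),(s,46)) for s in(-46,46)],0)
    if m.sum()>50: r=least_squares(f,(482,-405,3),loss="soft_l1",f_scale=3); print("grate",rect(q/1000),r.x.round(1),np.median(f(r.x)).round(1))
print(ctrl.get_state()["position"],yaw()); go(.482,-.405,.12,3)
E
```

```text
time: 8.8
position: [0.5396, -0.1536, 0.1674]
tool_rot: [2.438, 1.98, 0.0]
ft_force: [0.3, 0.1, 1.0]
grip_width: 0.599
grip_force: 0.0
top ((array([613.2, 144. ]), array([110.9, 134.1]), 78.6), np.int64(1547))
grate (array([ 482.3, -420.3]), array([105. ,  73.6]), 0.4) [ 481.1 -403.8    2.4] 3.4
scene ((array([598.9, 138.2]), array([ 91.5, 110.2]), 78.3), np.int64(871))
grate (array([ 481.6, -403.4]), array([107. , 108.7]), 1.7) [ 483.8 -401.6    2.9] 3.4
[ 0.54049062 -0.14879547  0.16723535] 78.55947386034183
slide [-1.051, -0.026, 0.187] ang [-0.002, -0.003, 2.519]
```

```bash
python3 -m inch '[{"slide":[-1,0,0],"angular":[0,0,1],"claw":-0.24},{"slide":[-1,0,0],"angular":[0,0,1],"claw":-0.24},{"slide":[-1,0,0],"angular":[0,0,1],"claw":-0.24},{"slide":[-1,0,0],"angular":[0,0,1],"claw":-0.24},{"slide":[-1,0,0],"angular":[0,0,1],"claw":-0.24},{"slide":[-1,0,0],"angular":[0,0,1],"claw":-0.24}]'
python3 -m inch '[{"slide":[0,0,0.2],"angular":[0,0,1],"claw":-0.24},{"slide":[0,0,0.2],"angular":[0,0,1],"claw":-0.24},{"slide":[0,0,0.2],"angular":[0,0,1],"claw":-0.24},{"slide":[0,0,0.2],"angular":[0,0,1],"claw":-0.24}]'
python3 -c "
from h import *
print(yaw());go(.482,-.404,.1,2.8)"
```

```text
time: 9.5
position: [0.4875, -0.4025, 0.1664]
tool_rot: [2.868, 1.278, -0.004]
ft_force: [-0.7, -0.6, 0.2]
grip_width: 0.384
grip_force: 0.0
time: 9.9
position: [0.4923, -0.3923, 0.1165]
tool_rot: [-3.099, -0.504, -0.001]
ft_force: [0.8, 0.4, -0.0]
grip_width: 0.378
grip_force: 0.0
18.460532896936527
slide [-0.054, 0.031, 0.066] ang [-0.005, -0.002, 0.522]
```

```bash
python3 -m inch '[{"slide":[-0.054,0.031,0.07],"angular":[0,0,0.52],"claw":-0.24},{"slide":[-0.054,0.031,0.07],"angular":[0,0,0.52],"claw":-0.24},{"slide":[-0.054,0.031,0.07],"angular":[0,0,0.52],"claw":-0.24},{"slide":[-0.054,0.031,0.07],"angular":[0,0,0.52],"claw":-0.24}]'
python3 - <<'E'
from h import *
print(yaw(),ctrl.get_state()["position"]); go(.482,-.404,.015,2.8)
i=ctrl.get_image("scene"); o=ortho(i,(.482,-.404),.016,.08,400); cv2.circle(o,(200,200),3,(0,255,0),1)
t=ctrl.get_image("top"); u,v=proj(i,[[.482,-.404,.05]])[0].astype(int); cr=cv2.resize(i["color"][v-33:v+33,u-33:u+33,::-1],(400,400),interpolation=cv2.INTER_CUBIC)
cv2.imwrite("pics/gr.png",np.hstack([o,cr]))
E
```

```text
time: 10.3
position: [0.4817, -0.4053, 0.0999]
tool_rot: [-3.139, -0.089, -0.002]
ft_force: [0.4, 0.2, 0.2]
grip_width: 0.381
grip_force: 0.0
3.2298903766090854 [ 0.48169869 -0.40531692  0.09991282]
slide [0.001, -0.005, 0.34] ang [-0.002, -0.002, 0.014]
```

View pics/gr.png

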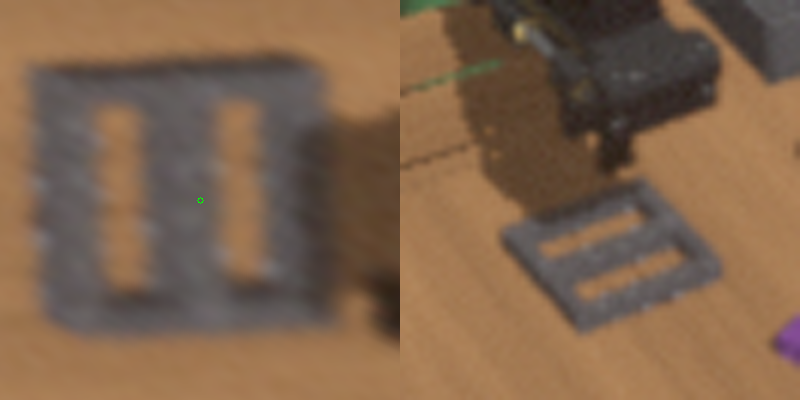

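Seen from the scene camera, the middle bar's top spans about cols 178–218 in the ortho, centred on the marked target (200,200), so the grasp point is right. I'll descend and pinch.

```bash
python3 -m inch '[{"slide":[0.003,-0.004,0.12],"angular":[0,0,0.014],"claw":-0.24},{"slide":[0.003,-0.004,0.22],"angular":[0,0,0.014],"claw":-0.24},{"slide":[0.003,-0.004,0.29],"angular":[0,0,0.014],"claw":-0.24},{"slide":[0.003,-0.004,0.32],"angular":[0,0,0.014],"claw":-0.24},{"slide":[0.003,-0.004,0.336],"angular":[0,0,0.014],"claw":-0.24},{"slide":[0.003,-0.004,0.336],"angular":[0,0,0.014],"claw":-0.24}]'
python3 -m inch '[{"slide":[0,0,0],"angular":[0,0,0],"claw":-0.5},{"slide":[0,0,0],"angular":[0,0,0],"claw":-1},{"slide":[0,0,0],"angular":[0,0,0],"claw":-1},{"slide":[0,0,0],"angular":[0,0,0],"claw":-1},{"slide":[0,0,0],"angular":[0,0,0],"claw":-1}]' 40
python3 -c "
from h import *
print(yaw())"
```

```text
time: 11.0
position: [0.4807, -0.4068, 0.0162]
tool_rot: [3.141, 0.068, 0.001]
ft_force: [0.3, 0.0, -0.1]
grip_width: 0.378
grip_force: 0.0
time: 11.5
position: [0.4807, -0.4055, 0.0167]
tool_rot: [-3.139, -0.068, -0.0]
ft_force: [-2.0, 4.1, 5.5]
grip_width: 0.175
grip_force: 40.0
2.48194678793144
```

```bash
python3 -m inch '[{"slide":[0,0,-0.03],"angular":[0,0,0],"claw":-1},{"slide":[0,0,-0.1],"angular":[0,0,0],"claw":-1},{"slide":[0,0,-0.2],"angular":[0,0,0],"claw":-1},{"slide":[0,0,-0.35],"angular":[0,0,0],"claw":-1},{"slide":[0,0,-0.5],"angular":[0,0,0],"claw":-1},{"slide":[0,0,-0.5],"angular":[0,0,0],"claw":-1}]'
python3 - <<'E'
from h import *
t=ctrl.get_image("top");s=ctrl.get_image("scene")
np.save("top4.npy",t,allow_pickle=True);np.save("scene4.npy",s,allow_pickle=True)
for n,i in(("top",t),("scene",s)):
    c=(.598,.145); o=ortho(i,c,.03,.08,321)  # 0.5 mm px
    hsv=cv2.cvtColor(o,cv2.COLOR_BGR2HSV); m=((hsv[...,0]<13)&(hsv[...,1]>120)&(hsv[...,2]>60)).astype(np.uint8)
    k,l,st,_=cv2.connectedComponentsWithStats(m); b=1+np.argmax(st[1:,4]); v,u=np.nonzero(l==b)
    print(n,rect(np.c_[c[0]+.08-v*.0005,c[1]+.08-u*.0005]),st[b,4]/4)
    cv2.imwrite(f"pics/b_{n}.png",o)
a,b=cv2.imread("pics/b_top.png"),cv2.imread("pics/b_scene.png"); cv2.imwrite("pics/b.png",np.hstack([a,b]))
print(yaw(),ctrl.get_state()["position"],ctrl.get_state()["ft_force"],ctrl.get_state()["grip_width"])
E
```

```text
time: 12.1
position: [0.4829, -0.4098, 0.1469]
tool_rot: [3.133, 0.065, 0.013]
ft_force: [1.5, -1.0, -4.1]
grip_width: 0.178
grip_force: 40.0
top (array([590. , 134.9]), array([137.9, 131.3]), 78.8) 13363.5
scene (array([590.9, 137.1]), array([100.7, 122.1]), 81.4) 9880.0
2.387759529889478 [ 0.47986092 -0.40739273  0.14087357] [-0.39178269 -0.07669057 -6.23109691] 0.17642210744503653
```

View pics/b.png

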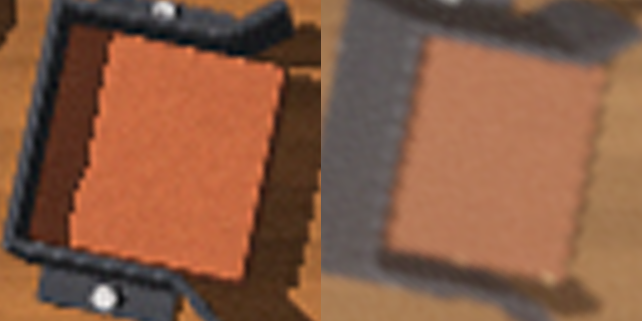

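Run:
```python
from h import *
for n in("top","scene"):
    o=cv2.imread(f"pics/b_{n}.png").astype(int); d=o[...,2]-o[...,1]; bb=o[...,1]-o[...,0]
    # print profile along front edge normal and lateral
    a=np.deg2rad(78.6);u=np.array([np.cos(a),np.sin(a)]);nn=np.array([-u[1],u[0]]);c0=np.array([.6017,.147])
    def smp(s,t):
        P=c0+s*u+t*nn; v=(.678-P[0])/.0005; w=(.225-P[1])/.0005; return o[int(round(v)),int(round(w))] if 0<=v<321 and 0<=w<321 else np.zeros(3,int)
    f=lambda s,t:int(smp(s,t)[2]-2*smp(s,t)[1]+smp(s,t)[0])
    g=lambda s,t:int(smp(s,t)[2]-smp(s,t)[1])
    S=np.arange(-66,-44,1)
    print(n,"front",[(int(s),int(np.mean([g(s/1e3,t/1e3) for t in range(-35,36,2)]))) for s in S])
    for sg in(-1,1): print("lat",sg,[(int(t*sg),int(np.mean([g(s/1e3,sg*t/1e3) for s in range(-45,0,2)]))) for t in range(46,64)])
    for t0 in(-40,-20,0,20,40):
        e=[np.mean([g(s/1e3,(t0+k)/1e3) for k in range(-6,7,2)]) for s in np.arange(-66,-44,.5)]
        print(t0,(-66+.5*np.argmax(np.convolve(np.diff(e),np.ones(5),"same"))),end="; ")
    print()
```

```text
top front [(-66, 28), (-65, 28), (-64, 27), (-63, 27), (-62, 27), (-61, 27), (-60, 28), (-59, 28), (-58, 27), (-57, 25), (-56, 30), (-55, 44), (-54, 65), (-53, 85), (-52, 95), (-51, 96), (-50, 93), (-49, 92), (-48, 92), (-47, 92), (-46, 92), (-45, 92)]
lat -1 [(-46, 90), (-47, 90), (-48, 91), (-49, 92), (-50, 94), (-51, 95), (-52, 95), (-53, 88), (-54, 70), (-55, 42), (-56, 15), (-57, -1), (-58, -4), (-59, -1), (-60, 0), (-61, 0), (-62, 0), (-63, 0)]
lat 1 [(46, 92), (47, 92), (48, 93), (49, 93), (50, 95), (51, 97), (52, 98), (53, 91), (54, 77), (55, 58), (56, 38), (57, 23), (58, 14), (59, 10), (60, 8), (61, 9), (62, 9), (63, 8)]
-40 -55.0; -20 -54.5; 0 -54.5; 20 -54.5; 40 -54.5; 
scene front [(-66, 42), (-65, 42), (-64, 42), (-63, 42), (-62, 42), (-61, 42), (-60, 41), (-59, 41), (-58, 40), (-57, 42), (-56, 44), (-55, 47), (-54, 51), (-53, 54), (-52, 56), (-51, 58), (-50, 59), (-49, 60), (-48, 60), (-47, 60), (-46, 60), (-45, 60)]
lat -1 [(-46, 60), (-47, 60), (-48, 60), (-49, 58), (-50, 56), (-51, 50), (-52, 42), (-53, 32), (-54, 21), (-55, 13), (-56, 9), (-57, 7), (-58, 7), (-59, 8), (-60, 8), (-61, 9), (-62, 9), (-63, 9)]
lat 1 [(46, 60), (47, 60), (48, 60), (49, 60), (50, 60), (51, 60), (52, 58), (53, 56), (54, 53), (55, 48), (56, 42), (57, 35), (58, 29), (59, 24), (60, 22), (61, 20), (62, 19), (63, 18)]
-40 -54.5; -20 -55.5; 0 -55.5; 20 -55.0; 40 -55.0;
```

```bash
python3 -m inch '[{"slide":[0.02,-0.08,-0.05],"angular":[0,0,-0.08],"claw":-1},{"slide":[0.05,-0.18,-0.1],"angular":[0,0,-0.17],"claw":-1},{"slide":[0.07,-0.28,-0.1],"angular":[0,0,-0.26],"claw":-1},{"slide":[0.1,-0.4,-0.1],"angular":[0,0,-0.35],"claw":-1},{"slide":[0.13,-0.52,-0.1],"angular":[0,0,-0.45],"claw":-1},{"slide":[0.16,-0.64,-0.1],"angular":[0,0,-0.55],"claw":-1},{"slide":[0.19,-0.76,-0.1],"angular":[0,0,-0.65],"claw":-1},{"slide":[0.22,-0.88,-0.1],"angular":[0,0,-0.75],"claw":-1},{"slide":[0.24,-0.96,-0.1],"angular":[0,0,-0.82],"claw":-1},{"slide":[0.25,-1,-0.1],"angular":[0,0,-0.85],"claw":-1}]'
python3 -c "
from h import *
print(yaw(),ctrl.get_state()['position']);go(.6015,.146,.16,78.6)"
```

```text
time: 13.2
position: [0.5328, -0.151, 0.1659]
tool_rot: [-3.046, -0.766, -0.001]
ft_force: [-0.3, 0.9, -4.2]
grip_width: 0.18
grip_force: 40.0
28.243940716701314 [ 0.53281907 -0.15101894  0.16590287]
slide [0.804, -0.917, 0.024] ang [-0.0, -0.001, -1.679]
```

```bash
python3 -m inch '[{"slide":[0.06,-0.06,0],"angular":[0,0,-0.1],"claw":-1},{"slide":[0.13,-0.14,0],"angular":[0,0,-0.2],"claw":-1},{"slide":[0.2,-0.23,0],"angular":[0,0,-0.32],"claw":-1},{"slide":[0.29,-0.33,0],"angular":[0,0,-0.44],"claw":-1},{"slide":[0.38,-0.43,0],"angular":[0,0,-0.56],"claw":-1},{"slide":[0.47,-0.53,0],"angular":[0,0,-0.67],"claw":-1},{"slide":[0.56,-0.63,0],"angular":[0,0,-0.78],"claw":-1},{"slide":[0.64,-0.73,0],"angular":[0,0,-0.88],"claw":-1},{"slide":[0.7,-0.8,0],"angular":[0,0,-0.95],"claw":-1},{"slide":[0.72,-0.83,0],"angular":[0,0,-1],"claw":-1}]'
python3 -c "
from h import *
print(yaw(),ctrl.get_state()['position']);go(.6015,.146,.16,78.6)"
```

```text
time: 14.2
position: [0.5935, 0.1189, 0.1659]
tool_rot: [-2.74, -1.532, -0.002]
ft_force: [-0.7, 0.1, -5.1]
grip_width: 0.179
grip_force: 40.0
58.41697332765357 [0.59350177 0.11889563 0.16592297]
slide [0.109, -0.029, 0.024] ang [-0.002, -0.006, -0.673]
```

```bash
python3 -m inch '[{"slide":[0.03,-0.01,0],"angular":[0,0,-0.15],"claw":-1},{"slide":[0.06,-0.02,0.03],"angular":[0,0,-0.3],"claw":-1},{"slide":[0.09,-0.025,0.08],"angular":[0,0,-0.45],"claw":-1},{"slide":[0.109,-0.029,0.13],"angular":[0,0,-0.6],"claw":-1},{"slide":[0.109,-0.029,0.17],"angular":[0,0,-0.675],"claw":-1},{"slide":[0.109,-0.029,0.18],"angular":[0,0,-0.675],"claw":-1},{"slide":[0.109,-0.029,0.18],"angular":[0,0,-0.675],"claw":-1},{"slide":[0.109,-0.029,0.18],"angular":[0,0,-0.675],"claw":-1}]'
python3 - <<'E'
from h import *
s=ctrl.get_state();print(yaw(),s['position'],s["tool_rot"]);go(.6015,.146,.047,78.6)
i=ctrl.get_image("scene"); p,_=cloud(i); zt=s["position"][2]-.0167+.016; print(zt)
m=(abs(p[:,:2]-s["position"][:2])<.075).all(1)&(p[:,2]>zt-.012)&(p[:,2]<zt+.006); q=p[m][:,:2]*1000
a=np.deg2rad(78.6);u=np.array([np.cos(a),np.sin(a)]);n=np.array([-u[1],u[0]]); z=q-s["position"][:2]*1000
print(m.sum(),rect(q/1000)); print(np.percentile(z@u,[1,3,50,97,99]).round(1),np.percentile(z@n,[1,3,50,97,99]).round(1))
E
```

```text
time: 15.0
position: [0.6026, 0.1399, 0.1214]
tool_rot: [2.439, 1.979, 0.001]
ft_force: [-0.2, -0.0, -4.9]
grip_width: 0.173
grip_force: 40.0
78.1201713946377 [0.60264638 0.13988146 0.12135069] [2.43885935e+00 1.97918779e+00 7.40824201e-04]
slide [0.023, -0.01, 0.297] ang [0.002, 0.0, -0.016]
0.12065068840641556
567 (array([605. , 140.1]), array([105.5, 104.7]), 77.7)
[-49.2 -45.5  29.   51.8  52.6] [-54.4 -54.   -6.4  46.9  49.1]
```

```bash
python3 -c "
from h import *
print(yaw(),ctrl.get_state()['position']);go(.6006,.1465,.06,78.6)"
```

```text
78.1219246968943 [0.60276488 0.13996865 0.12154829]
slide [0.024, -0.014, 0.246] ang [0.002, -0.0, -0.016]
```

```bash
python3 -m inch '[{"slide":[0.024,-0.014,0.03],"angular":[0,0,-0.016],"claw":-1},{"slide":[0.024,-0.014,0.08],"angular":[0,0,-0.016],"claw":-1},{"slide":[0.024,-0.014,0.14],"angular":[0,0,-0.016],"claw":-1},{"slide":[0.024,-0.014,0.19],"angular":[0,0,-0.016],"claw":-1},{"slide":[0.024,-0.014,0.225],"angular":[0,0,-0.016],"claw":-1},{"slide":[0.024,-0.014,0.24],"angular":[0,0,-0.016],"claw":-1},{"slide":[0.024,-0.014,0.245],"angular":[0,0,-0.016],"claw":-1},{"slide":[0.024,-0.014,0.245],"angular":[0,0,-0.016],"claw":-1}]'
python3 -c "
from h import *
print(yaw(),ctrl.get_state()['position']);go(.6006,.1465,.047,78.6)"
```

```text
time: 15.85
position: [0.6003, 0.1468, 0.0597]
tool_rot: [2.43, 1.991, 0.001]
ft_force: [-0.2, 0.2, -4.9]
grip_width: 0.178
grip_force: 40.0
78.64621102276791 [0.60034289 0.14681715 0.05967227]
slide [-0.001, 0.001, 0.051] ang [0.001, -0.0, 0.002]
```

```bash
python3 -m inch '[{"slide":[0,0,0.01],"angular":[0,0,0],"claw":-1},{"slide":[0,0,0.02],"angular":[0,0,0],"claw":-1},{"slide":[0,0,0.028],"angular":[0,0,0],"claw":-1},{"slide":[0,0,0.035],"angular":[0,0,0],"claw":-1},{"slide":[0,0,0.04],"angular":[0,0,0],"claw":-1},{"slide":[0,0,0.044],"angular":[0,0,0],"claw":-1},{"slide":[0,0,0.047],"angular":[0,0,0],"claw":-1}]'
python3 -m inch '[{"slide":[0,0,0.003],"angular":[0,0,0],"claw":-1},{"slide":[0,0,0.003],"angular":[0,0,0],"claw":-1}]'
```

```text
time: 16.55
position: [0.6001, 0.1467, 0.0477]
tool_rot: [2.43, 1.991, -0.0]
ft_force: [-0.0, -0.2, -4.6]
grip_width: 0.177
grip_force: 40.0
time: 16.75
position: [0.6001, 0.1468, 0.047]
tool_rot: [2.43, 1.991, 0.0]
ft_force: [-0.3, -0.2, -4.4]
grip_width: 0.177
grip_force: 40.0
```

```bash
python3 -m inch '[{"slide":[0,0,0.003],"angular":[0,0,0],"claw":-1},{"slide":[0,0,0.006],"angular":[0,0,0],"claw":-1},{"slide":[0,0,0.006],"angular":[0,0,0],"claw":-1}]'
```

```text
time: 17.05
position: [0.6002, 0.1468, 0.0467]
tool_rot: [2.43, 1.991, -0.0]
ft_force: [-4.0, -1.2, 5.7]
grip_width: 0.176
grip_force: 40.0
```

Contact has been made (+6 N). I'll open within the slots and rise.

```bash
python3 -m inch '[{"slide":[0,0,0],"angular":[0,0,0],"claw":-0.5},{"slide":[0,0,0],"angular":[0,0,0],"claw":-0.3},{"slide":[0,0,0],"angular":[0,0,0],"claw":-0.3},{"slide":[0,0,0],"angular":[0,0,0],"claw":-0.3},{"slide":[0,0,-0.02],"angular":[0,0,0],"claw":-0.3},{"slide":[0,0,-0.1],"angular":[0,0,0],"claw":-0.3},{"slide":[0,0,-0.25],"angular":[0,0,0],"claw":-0.3},{"slide":[0,0,-0.4],"angular":[0,0,0],"claw":-0.3},{"slide":[0,0,-0.6],"angular":[0,0,0],"claw":-0.3},{"slide":[0,0,-0.6],"angular":[0,0,0],"claw":-0.3}]'
python3 -c "
from h import *
print(yaw(),ctrl.get_state()['position'],ctrl.get_state()['grip_width']);go(.487,.415,.2,55)"
```

```text
time: 18.05
position: [0.604, 0.1488, 0.2037]
tool_rot: [2.425, 1.987, 0.018]
ft_force: [0.3, -0.3, 1.1]
grip_width: 0.345
grip_force: 0.0
78.66465133096482 [0.60396867 0.14877931 0.203663  ] 0.34521657097358094
slide [0.952, -0.668, 0.011] ang [0.021, -0.014, 0.789]
```

Run:
```python
from h import *
for c in("top","scene"):
    i=ctrl.get_image(c); p,_=cloud(i)
    for r in ctrl.outline_of("hotplate",c)[:1]:
        k=cv2.findContours(r["mask"].astype(np.uint8),cv2.RETR_EXTERNAL,cv2.CHAIN_APPROX_NONE)[0]; k=max(k,key=len).reshape(-1,2)
        e=plane(i,k,.006)[:,:2]*1000; f=least_squares(lambda v:np.hypot(*(e-v[:2]).T)-v[2],(488,420,52),loss="soft_l1",f_scale=2); print(c,r["confidence"],f.x.round(1))
    m=(abs(p[:,:2]-(.488,.42))<.03).all(1)&(p[:,2]>.028)&(p[:,2]<.04); print("knob",m.sum(),rect(p[m][:,:2]) if m.sum() else '')
    m=(p[:,1]>.47)&(p[:,1]<.8)&(p[:,0]>.3)&(p[:,0]<.65)&(p[:,2]>.05); print("pot",p[m].min(0).round(3),p[m].max(0).round(3))
    m=(abs(p[:,:2]-(.6018,.1475))<.075).all(1)&(p[:,2]>.038)&(p[:,2]<.051); q=p[m][:,:2]*1000
    u=np.array([np.cos(np.deg2rad(78.6)),np.sin(np.deg2rad(78.6))]);n=np.array([-u[1],u[0]]);z=q-[601.8,147.5]; z=np.c_[z@u,z@n]; z=z[(abs(z[:,1])<56)&(z[:,0]<53)&(z[:,0]>-60)]
    print("grate",len(z),np.percentile(z,[1,50,99],axis=0).round(1).tolist())
    o=ortho(i,(.6018,.1475),.046,.08,321); cv2.imwrite(f"pics/g_{c}.png",o)
a,b=cv2.imread("pics/g_top.png"),cv2.imread("pics/g_scene.png"); cv2.imwrite("pics/g.png",np.hstack([a,b]))
```

```text
top 0.88 [488.9 419.6  51.9]
knob 46 (array([488.8, 421.5]), array([19.8, 18.1]), 50.9)
pot [0.332 0.515 0.05 ] [0.65  0.764 0.215]
grate 135 [[-54.7, -52.8], [-45.5, -40.6], [-13.8, 1.1]]
scene 0.61 [489.  424.   50.6]
knob 56 (array([488. , 422.9]), array([21.5, 20.3]), 56.3)
pot [0.332 0.516 0.05 ] [0.65  0.765 0.215]
grate 570 [[-55.0, -52.8], [-5.1, -1.6], [48.0, 50.3]]
```

```bash
python3 -m inch '[{"slide":[0.15,-0.1,0],"angular":[0,0,0],"claw":0.3},{"slide":[0.3,-0.2,0],"angular":[0,0,0],"claw":0.3},{"slide":[0.5,-0.34,0],"angular":[0,0,0],"claw":0.3},{"slide":[0.7,-0.48,0],"angular":[0,0,0],"claw":0.3},{"slide":[0.85,-0.58,0.05],"angular":[0,0,0],"claw":0.3},{"slide":[0.95,-0.65,0.15],"angular":[0,0,0],"claw":0.3},{"slide":[0.976,-0.666,0.25],"angular":[0,0,0],"claw":0.3},{"slide":[0.976,-0.666,0.29],"angular":[0,0,0],"claw":0.3},{"slide":[0.976,-0.666,0.29],"angular":[0,0,0],"claw":0.3}]'
python3 - <<'E'
from h import *
print(yaw(),ctrl.get_state()["position"]); go(.4887,.421,.022,78.6)
for c in("top","scene"):
    i=ctrl.get_image(c); p,_=cloud(i)
    m=(abs(p[:,:2]-(.6018,.1475))<.075).all(1)&(p[:,2]>.040)&(p[:,2]<.051); q=p[m][:,:2]*1000
    u=np.array([np.cos(np.deg2rad(78.6)),np.sin(np.deg2rad(78.6))]);n=np.array([-u[1],u[0]]);z=q-[601.8,147.5]; z=np.c_[z@u,z@n]; z=z[(abs(z[:,1])<56.5)&(z[:,0]<53.5)&(z[:,0]>-65)]
    print("grate",len(z),np.percentile(z,[1,3,50,97,99],axis=0).round(1).tolist())
    o=ortho(i,(.6018,.1475),.046,.08,321); cv2.imwrite(f"pics/g_{c}.png",o)
a,b=cv2.imread("pics/g_top.png"),cv2.imread("pics/g_scene.png"); cv2.imwrite("pics/g.png",np.hstack([a,b]))
E
```

```text
time: 19.15
position: [0.484, 0.4165, 0.1197]
tool_rot: [2.43, 1.991, -0.01]
ft_force: [2.1, -0.6, -0.3]
grip_width: 0.652
grip_force: 0.0
78.65637077508356 [0.48396136 0.41650699 0.1197261 ]
slide [0.023, 0.016, 0.391] ang [-0.006, 0.01, 0.002]
grate 775 [[-54.5, -52.2], [-53.6, -51.2], [-3.1, -0.4], [47.7, 50.0], [49.0, 51.0]]
grate 560 [[-54.9, -52.6], [-53.1, -51.8], [-6.8, -1.8], [46.9, 49.4], [48.0, 50.5]]
```

View pics/g.png

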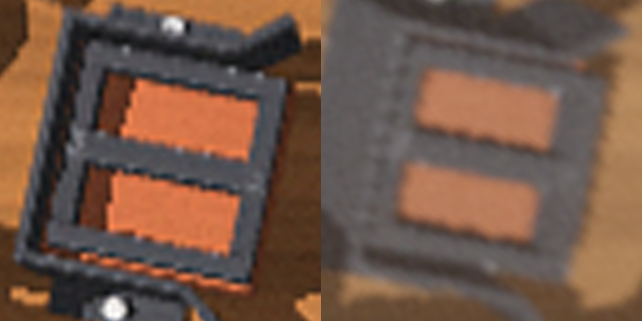

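The grate lies flat on the brick, square with it, but both cameras put it about 3 mm toward the mouth. I have time, so I'll re-pinch it and slide it 2.5 mm before fetching the hotplate.

```bash
python3 -m inch '[{"slide":[-0.1,0.07,-0.3],"angular":[0,0,0],"claw":-0.3},{"slide":[-0.3,0.2,-0.33],"angular":[0,0,0],"claw":-0.3},{"slide":[-0.5,0.34,-0.33],"angular":[0,0,0],"claw":-0.3},{"slide":[-0.7,0.48,-0.33],"angular":[0,0,0],"claw":-0.3},{"slide":[-0.85,0.58,-0.25],"angular":[0,0,0],"claw":-0.3},{"slide":[-0.95,0.65,-0.1],"angular":[0,0,0],"claw":-0.3},{"slide":[-0.974,0.668,0],"angular":[0,0,0],"claw":-0.3},{"slide":[-0.974,0.668,0],"angular":[0,0,0],"claw":-0.3},{"slide":[-0.974,0.668,0],"angular":[0,0,0],"claw":-0.3},{"slide":[-0.974,0.668,0],"angular":[0,0,0],"claw":-0.3}]'
python3 -c "
from h import *
print(yaw(),ctrl.get_state()['position'],ctrl.get_state()['grip_width']);go(.6002,.1468,.048,78.6)"
```

```text
time: 20.25
position: [0.6012, 0.1484, 0.1249]
tool_rot: [2.43, 1.991, 0.004]
ft_force: [0.3, 1.2, 0.2]
grip_width: 0.347
grip_force: 0.0
78.66686193938924 [0.60119204 0.14839666 0.12489125] 0.3472562265449801
slide [-0.008, -0.003, 0.308] ang [0.003, -0.004, 0.002]
```

```bash
python3 -m inch '[{"slide":[-0.007,-0.003,0.1],"angular":[0,0,0],"claw":-0.3},{"slide":[-0.007,-0.003,0.19],"angular":[0,0,0],"claw":-0.3},{"slide":[-0.007,-0.003,0.25],"angular":[0,0,0],"claw":-0.3},{"slide":[-0.007,-0.003,0.29],"angular":[0,0,0],"claw":-0.3},{"slide":[-0.007,-0.003,0.304],"angular":[0,0,0],"claw":-0.3},{"slide":[-0.007,-0.003,0.304],"angular":[0,0,0],"claw":-0.3}]'
python3 -m inch '[{"slide":[0,0,0],"angular":[0,0,0],"claw":-0.5},{"slide":[0,0,0],"angular":[0,0,0],"claw":-0.8},{"slide":[0,0,0],"angular":[0,0,0],"claw":-0.8},{"slide":[0,0,0],"angular":[0,0,0],"claw":-0.8},{"slide":[0,0,0],"angular":[0,0,0],"claw":-0.8}]' 20
```

```text
time: 20.85
position: [0.5998, 0.1462, 0.0474]
tool_rot: [2.429, 1.992, 0.001]
ft_force: [0.4, -0.6, -0.4]
grip_width: 0.351
grip_force: 0.0
time: 21.35
position: [0.6, 0.1457, 0.0477]
tool_rot: [2.43, 1.99, 0.001]
ft_force: [-0.2, -0.7, 3.9]
grip_width: 0.182
grip_force: 20.0
```

```bash
python3 -m inch '[{"slide":[0.004,0,-0.001],"angular":[0,0,0],"claw":-0.8},{"slide":[0.008,0,-0.001],"angular":[0,0,0],"claw":-0.8},{"slide":[0.011,0,-0.001],"angular":[0,0,0],"claw":-0.8},{"slide":[0.011,0,0],"angular":[0,0,0],"claw":-0.8},{"slide":[0.011,0,0],"angular":[0,0,0],"claw":-0.8}]'
python3 -m inch '[{"slide":[0,0,0],"angular":[0,0,0],"claw":-0.5},{"slide":[0,0,0],"angular":[0,0,0],"claw":-0.3},{"slide":[0,0,0],"angular":[0,0,0],"claw":-0.3},{"slide":[0,0,0],"angular":[0,0,0],"claw":-0.3},{"slide":[0,0,-0.05],"angular":[0,0,0],"claw":-0.3},{"slide":[0,0,-0.15],"angular":[0,0,0],"claw":-0.3},{"slide":[0,0,-0.3],"angular":[0,0,0],"claw":-0.3},{"slide":[0,0,-0.5],"angular":[0,0,0],"claw":-0.3},{"slide":[0,0,-0.6],"angular":[0,0,0],"claw":-0.3},{"slide":[0,0,-0.6],"angular":[0,0,0],"claw":-0.3}]'
python3 -c "
from h import *
print(yaw(),ctrl.get_state()['position'],ctrl.get_state()['grip_width']);go(.4887,.421,.12,78.6)"
```

```text
time: 21.85
position: [0.6, 0.1457, 0.0477]
tool_rot: [2.43, 1.988, -0.005]
ft_force: [-3.5, -5.2, 9.1]
grip_width: 0.183
grip_force: 20.0
time: 22.85
position: [0.6027, 0.1498, 0.203]
tool_rot: [2.426, 1.988, 0.013]
ft_force: [-0.1, 0.2, 0.1]
grip_width: 0.349
grip_force: 0.0
78.6712301336767 [0.60269776 0.14980968 0.2030391 ] 0.3489883820918892
slide [0.973, -0.663, 0.33] ang [0.017, -0.007, 0.002]
```

```bash
python3 -m inch '[{"slide":[0.15,-0.1,0],"angular":[0,0,0],"claw":0.3},{"slide":[0.3,-0.2,0],"angular":[0,0,0],"claw":0.3},{"slide":[0.5,-0.34,0],"angular":[0,0,0],"claw":0.3},{"slide":[0.7,-0.48,0],"angular":[0,0,0],"claw":0.3},{"slide":[0.85,-0.58,0.05],"angular":[0,0,0],"claw":0.3},{"slide":[0.95,-0.65,0.15],"angular":[0,0,0],"claw":0.3},{"slide":[0.973,-0.663,0.25],"angular":[0,0,0],"claw":0.3},{"slide":[0.973,-0.663,0.3],"angular":[0,0,0],"claw":0.3},{"slide":[0.973,-0.663,0.3],"angular":[0,0,0],"claw":0.3}]'
cat >> h.py <<'E'
def grate():
    for c in("top","scene"):
        i=ctrl.get_image(c); p,_=cloud(i)
        m=(abs(p[:,:2]-(.6018,.1475))<.075).all(1)&(p[:,2]>.040)&(p[:,2]<.051); q=p[m][:,:2]*1000
        u=np.array([np.cos(np.deg2rad(78.6)),np.sin(np.deg2rad(78.6))]);n=np.array([-u[1],u[0]]);z=q-[601.8,147.5]; z=np.c_[z@u,z@n]; z=z[(abs(z[:,1])<56.5)&(z[:,0]<53.5)&(z[:,0]>-65)]
        print("grate",len(z),np.percentile(z,[1,3,50,97,99],axis=0).round(1).tolist())
        o=ortho(i,(.6018,.1475),.046,.08,321); cv2.imwrite(f"pics/g2_{c}.png",o)
E
python3 - <<'E'
from h import *
print(yaw(),ctrl.get_state()["position"]); go(.4887,.421,.022,78.6)
grate()
# slots: centre of brick-coloured holes seen through the grate in the top picture, both runs
for f in("g_top","g2_top","g_scene","g2_scene"):
    o=cv2.imread(f"pics/{f}.png").astype(int); m=((o[...,2]-o[...,1])>(35 if "scene" in f else 22)).astype(np.uint8); k,l,st,ce=cv2.connectedComponentsWithStats(m)
    print(f,[ (ce[j].round(1).tolist(),int(st[j,4])) for j in range(1,k) if st[j,4]>1500])
E
```

```text
time: 23.75
position: [0.4848, 0.4173, 0.1193]
tool_rot: [2.43, 1.99, -0.008]
ft_force: [0.4, -0.8, -0.2]
grip_width: 0.649
grip_force: 0.0
78.65135661133222 [0.48479725 0.41728714 0.11930388]
slide [0.019, 0.013, 0.389] ang [-0.005, 0.009, 0.002]
grate 785 [[-54.7, -52.3], [-53.3, -51.1], [-2.8, -0.3], [47.7, 50.0], [49.1, 51.0]]
grate 556 [[-54.4, -52.8], [-53.0, -52.0], [-3.9, -2.1], [46.9, 49.3], [48.5, 50.6]]
g_top [([173.3, 159.6], 35726), ([178.8, 117.4], 9769), ([160.5, 210.9], 9824)]
g2_top [([173.2, 159.9], 35752), ([178.7, 117.3], 9746), ([160.4, 210.7], 9835)]
g_scene [([295.5, 188.9], 12466), ([164.8, 109.2], 7917), ([147.0, 202.2], 7686)]
g2_scene [([296.0, 186.4], 12311), ([165.3, 109.1], 7952), ([146.7, 202.1], 7719)]
```

Run:
```python
from h import *
u=np.array([np.cos(np.deg2rad(78.6)),np.sin(np.deg2rad(78.6))]);n=np.array([-u[1],u[0]])
for f in("top4","scene4"):
    i=np.load(f+".npy",allow_pickle=True).item(); p,_=cloud(i)
    m=(abs(p[:,:2]-(.6018,.1475))<.075).all(1)&(p[:,2]>.024)&(p[:,2]<.035); z=p[m][:,:2]*1000-[601.8,147.5]; z=np.c_[z@u,z@n]; z=z[(abs(z[:,1])<40)&(z[:,0]<40)]
    print(f,len(z),np.percentile(z[:,0],[.5,1,2,3]).round(1))
```

```text
top4 966 [-55.5 -55.2 -54.3 -53.5]
scene4 629 [-54.7 -54.1 -53.  -51.8]
```

The grate sits within about 2.5 mm of the brick's centre, which is acceptable, so I'll leave it. Now the hotplate knob.

```bash
python3 -m inch '[{"slide":[0.016,0.013,0.12],"angular":[0,0,0],"claw":0.3},{"slide":[0.016,0.013,0.24],"angular":[0,0,0],"claw":0.3},{"slide":[0.016,0.013,0.31],"angular":[0,0,0],"claw":0.3},{"slide":[0.016,0.013,0.36],"angular":[0,0,0],"claw":0.3},{"slide":[0.016,0.013,0.385],"angular":[0,0,0],"claw":0.3},{"slide":[0.016,0.013,0.385],"angular":[0,0,0],"claw":0.3}]'
python3 -m inch '[{"slide":[0,0,0],"angular":[0,0,0],"claw":0},{"slide":[0,0,0],"angular":[0,0,0],"claw":-0.3},{"slide":[0,0,0],"angular":[0,0,0],"claw":-0.7},{"slide":[0,0,0],"angular":[0,0,0],"claw":-0.7},{"slide":[0,0,0],"angular":[0,0,0],"claw":-0.7},{"slide":[0,0,0],"angular":[0,0,0],"claw":-0.7}]' 35
python3 -c "
from h import *
print(yaw())"
```

```text
time: 24.45
position: [0.4897, 0.4224, 0.0258]
tool_rot: [2.431, 1.99, -0.0]
ft_force: [0.4, -0.6, 0.2]
grip_width: 0.649
grip_force: 0.0
time: 25.05
position: [0.4883, 0.4231, 0.026]
tool_rot: [-2.429, -1.991, 0.002]
ft_force: [-2.5, -0.0, 3.0]
grip_width: 0.234
grip_force: 35.0
78.68628675351714
```

```bash
python3 -m inch '[{"slide":[0,0,-0.03],"angular":[0,0,0],"claw":-0.7},{"slide":[0,0,-0.1],"angular":[0,0,0],"claw":-0.7},{"slide":[0,0,-0.22],"angular":[0,0,0],"claw":-0.7},{"slide":[0,0,-0.36],"angular":[0,0,0],"claw":-0.7},{"slide":[0,0,-0.48],"angular":[0,0,0],"claw":-0.7},{"slide":[0,0,-0.55],"angular":[0,0,0],"claw":-0.7},{"slide":[0,0,-0.57],"angular":[0,0,0],"claw":-0.7},{"slide":[0,0,-0.57],"angular":[0,0,0],"claw":-0.7}]'
python3 -c "
from h import *
print(yaw(),ctrl.get_state()['position'],ctrl.get_state()['ft_force'],ctrl.get_state()['grip_width']);go(.602,.147,.165,78.6)"
```

```text
time: 25.85
position: [0.4896, 0.4224, 0.1684]
tool_rot: [2.43, 1.99, 0.0]
ft_force: [-0.3, -0.6, -3.7]
grip_width: 0.233
grip_force: 35.0
78.63581998290952 [0.48964156 0.42241893 0.16839995] [-0.26348851 -0.56826051 -3.71322394] 0.2327403802321318
slide [-0.992, 0.658, 0.014] ang [0.001, 0.0, 0.001]
```

```bash
python3 -m inch '[{"slide":[-0.05,0.03,0],"angular":[0,0,0],"claw":-0.7},{"slide":[-0.13,0.085,0],"angular":[0,0,0],"claw":-0.7},{"slide":[-0.25,0.165,0],"angular":[0,0,0],"claw":-0.7},{"slide":[-0.38,0.25,0],"angular":[0,0,0],"claw":-0.7},{"slide":[-0.52,0.345,0],"angular":[0,0,0],"claw":-0.7},{"slide":[-0.66,0.44,0],"angular":[0,0,0],"claw":-0.7},{"slide":[-0.8,0.53,0],"angular":[0,0,0],"claw":-0.7},{"slide":[-0.9,0.6,0],"angular":[0,0,0],"claw":-0.7},{"slide":[-0.97,0.64,0],"angular":[0,0,0],"claw":-0.7},{"slide":[-0.99,0.657,0],"angular":[0,0,0],"claw":-0.7}]'
python3 -m inch '[{"slide":[0,0,0.03],"angular":[0,0,0],"claw":-0.7},{"slide":[0,0,0.08],"angular":[0,0,0],"claw":-0.7},{"slide":[0,0,0.13],"angular":[0,0,0],"claw":-0.7},{"slide":[0,0,0.16],"angular":[0,0,0],"claw":-0.7},{"slide":[0,0,0.16],"angular":[0,0,0],"claw":-0.7},{"slide":[0,0,0.16],"angular":[0,0,0],"claw":-0.7}]'
python3 - <<'E'
from h import *
s=ctrl.get_state();print(yaw(),s['position']); zt=s["position"][2]-.026+.006
i=ctrl.get_image("scene"); p,_=cloud(i); d=p[:,:2]-s["position"][:2]
m=(np.hypot(*d.T)<.065)&(abs(p[:,2]-zt)<.006); q=p[m][:,:2]*1000; h=cv2.convexHull(q.astype(np.float32)).reshape(-1,2)
f=least_squares(lambda v:np.hypot(*(h-v[:2]).T)-v[2],(602,146,52),loss="soft_l1",f_scale=1); print(m.sum(),f.x.round(1),np.percentile(p[m][:,2],[5,50,95]),zt, cv2.minEnclosingCircle(q.astype(np.float32)))
t=ctrl.get_image("top"); p,_=cloud(t); d=p[:,:2]-s["position"][:2]; m=(np.hypot(*d.T)<.065)&(abs(p[:,2]-zt)<.006); q=p[m][:,:2]*1000;print(m.sum(), cv2.minEnclosingCircle(q.astype(np.float32)) if m.sum() else '')
go(.6024,.1467,.08,78.6)
E
```

```text
time: 26.85
position: [0.6021, 0.1418, 0.166]
tool_rot: [2.436, 1.983, -0.007]
ft_force: [0.6, 0.8, -4.9]
grip_width: 0.232
grip_force: 35.0
time: 27.45
position: [0.6016, 0.1483, 0.1281]
tool_rot: [-2.429, -1.992, 0.0]
ft_force: [0.3, 0.6, -3.8]
grip_width: 0.233
grip_force: 35.0
78.70525495879767 [0.60158672 0.14826357 0.12805437]
597 [604.6 148.8  51.1] [0.10705128 0.11003145 0.11300819] 0.10805437131411003 ((602.9495849609375, 148.4861297607422), 52.942806243896484)
19 ((628.321044921875, 104.66780090332031), 16.342330932617188)
slide [-0.005, 0.002, 0.195] ang [0.002, -0.001, 0.002]
```

```bash
python3 -m inch '[{"slide":[-0.004,-0.001,0.04],"angular":[0,0,0],"claw":-0.7},{"slide":[-0.004,-0.001,0.09],"angular":[0,0,0],"claw":-0.7},{"slide":[-0.004,-0.001,0.13],"angular":[0,0,0],"claw":-0.7},{"slide":[-0.004,-0.001,0.16],"angular":[0,0,0],"claw":-0.7},{"slide":[-0.004,-0.001,0.18],"angular":[0,0,0],"claw":-0.7},{"slide":[-0.004,-0.001,0.192],"angular":[0,0,0],"claw":-0.7},{"slide":[-0.004,-0.001,0.192],"angular":[0,0,0],"claw":-0.7}]'
python3 -m inch '[{"slide":[0,0,0.006],"angular":[0,0,0],"claw":-0.7},{"slide":[0,0,0.012],"angular":[0,0,0],"claw":-0.7},{"slide":[0,0,0.018],"angular":[0,0,0],"claw":-0.7},{"slide":[0,0,0.023],"angular":[0,0,0],"claw":-0.7},{"slide":[0,0,0.026],"angular":[0,0,0],"claw":-0.7},{"slide":[0,0,0.026],"angular":[0,0,0],"claw":-0.7}]'
```

```text
time: 28.25
position: [0.6012, 0.1467, 0.0798]
tool_rot: [-2.43, -1.991, 0.001]
ft_force: [0.6, -0.1, -3.9]
grip_width: 0.232
grip_force: 35.0
time: 28.85
position: [0.6013, 0.1467, 0.0736]
tool_rot: [-2.43, -1.991, 0.001]
ft_force: [-0.0, 0.7, -3.6]
grip_width: 0.233
grip_force: 35.0
```

```bash
python3 -m inch '[{"slide":[0,0,0.004],"angular":[0,0,0],"claw":-0.7},{"slide":[0,0,0.007],"angular":[0,0,0],"claw":-0.7},{"slide":[0,0,0.009],"angular":[0,0,0],"claw":-0.7},{"slide":[0,0,0.009],"angular":[0,0,0],"claw":-0.7}]'
```

```text
time: 29.25
position: [0.6015, 0.1468, 0.072]
tool_rot: [2.43, 1.991, 0.0]
ft_force: [-2.1, -1.0, -0.1]
grip_width: 0.232
grip_force: 35.0
```

```bash
python3 -m inch '[{"slide":[0,0,0.002],"angular":[0,0,0],"claw":-0.7},{"slide":[0,0,0.002],"angular":[0,0,0],"claw":-0.4},{"slide":[0,0,0.002],"angular":[0,0,0],"claw":-0.1},{"slide":[0,0,0.002],"angular":[0,0,0],"claw":0.2},{"slide":[0,0,0.002],"angular":[0,0,0],"claw":0.2},{"slide":[0,0,-0.05],"angular":[0,0,0],"claw":0.2},{"slide":[0,0,-0.15],"angular":[0,0,0],"claw":0.2},{"slide":[0,0,-0.3],"angular":[0,0,0],"claw":0.2},{"slide":[0,0,-0.45],"angular":[0,0,0],"claw":0.2},{"slide":[0,0,-0.5],"angular":[0,0,0],"claw":0.2}]'
python3 -m inch '[{"slide":[-0.2,0,0],"angular":[0,0,0],"claw":0.2},{"slide":[-0.4,0,0],"angular":[0,0,0],"claw":0.2},{"slide":[-0.6,0,0],"angular":[0,0,0],"claw":0.2},{"slide":[-0.8,0,0],"angular":[0,0,0],"claw":0.2},{"slide":[-1,0,0],"angular":[0,0,0],"claw":0.2},{"slide":[-1,0,0],"angular":[0,0,0],"claw":0.2},{"slide":[-1,0,0],"angular":[0,0,0],"claw":0.2}]'
python3 - <<'E'
from h import *
u=np.array([np.cos(np.deg2rad(78.6)),np.sin(np.deg2rad(78.6))]);n=np.array([-u[1],u[0]])
for c in("top","scene"):
    i=ctrl.get_image(c); p,_=cloud(i)
    d=p[:,:2]-(.602,.146); m=(np.hypot(*d.T)<.06)&(p[:,2]>.047)&(p[:,2]<.058); z=p[m][:,:2]*1000-[601.8,147.5]; z=np.c_[z@u,z@n]
    z=z[(abs(z[:,1])<56)&(z[:,0]<53.5)]; h=cv2.convexHull(z.astype(np.float32)).reshape(-1,2)
    f=least_squares(lambda v:np.hypot(*(h-v[:2]).T)-52,(0,0),loss="soft_l1",f_scale=1).x
    A=np.c_[p[m][:,:2],np.ones(m.sum())]; s=np.linalg.lstsq(A,p[m][:,2],rcond=None)[0]; print(c,"plate (u,n)",f.round(1),"slope deg",np.degrees(s[:2]).round(1))
    cv2.imwrite(f"pics/f_{c}.png",ortho(i,(.6018,.1475),.052,.1,400))
a,b=cv2.imread("pics/f_top.png"),cv2.imread("pics/f_scene.png"); cv2.imwrite("pics/f.png",np.hstack([a,b]))
E
```

```text
time: 30.25
position: [0.6034, 0.148, 0.202]
tool_rot: [2.427, 1.989, 0.01]
ft_force: [0.1, -0.4, -0.6]
grip_width: 0.597
grip_force: 0.0
time: 30.95
position: [0.5517, -0.1001, 0.1966]
tool_rot: [-2.434, -1.986, 0.0]
ft_force: [-0.2, 1.1, -0.0]
grip_width: 0.597
grip_force: 0.0
top plate (u,n) [-1.9  0.7] slope deg [0.3 0.1]
scene plate (u,n) [-0.6 -3.3] slope deg [ 0.1 -0.3]
```

View pics/f.png

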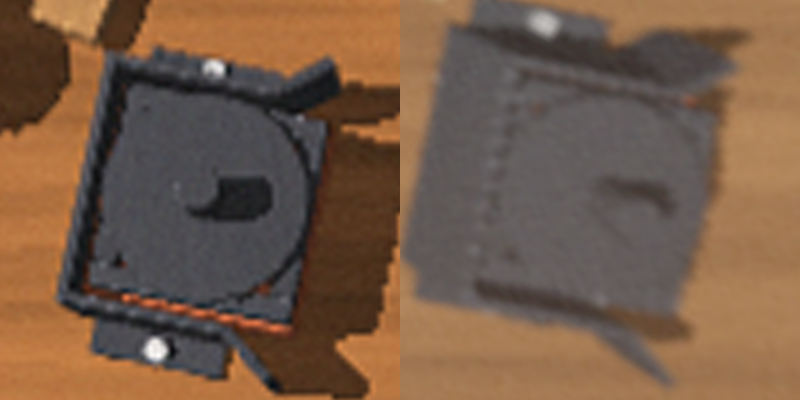

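The hotplate lies flat (slope under 0.5°) with its knob up at (205,200) in the left view. It is within about 3 mm of centre over the grate and brick, the brick is at the back of the pocket, and the arm is clear. I'm handing in.

```bash
python3 -c "
from bench import ctrl
print(ctrl.close_job())"
```

```text
the job is handed in; nothing more can be done
None
```

I slid the brick home, then lowered the grate and the hotplate onto it gently; my last measurements show the stack flat and within about 3 mm of centre, and I handed the job in at about 31 s.

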